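Find the ballast tin by its weight

ROBOT

A 6-joint arm with a two-finger parallel gripper is mounted at the origin on the work surface. World frame = base frame: x ahead of the robot, y to its left, z up, the work surface at z = 0. Lengths are in mm, angles in rad, forces in N, time in s.
With the tool pointing down it reaches from about 275 to 750 mm from the base axis. Payload 10.2 kg.
Tool frame: the origin (TCP) lies at the very end of the fingers, on their centre line; the grasp point (between the pads) lies 19 mm behind it; z points along the fingers, y is the line along which they close (so a half turn about z gives the same grasp; the last joint's range is limited). The gripper opens to 85 mm and grips with 20 to 120 N. Pads are 22 mm wide; open, the fingers measure 114 mm over their backs; the gripper's body (76 mm by 85 mm) begins 54 mm behind the grasp point. The pads swing forward as they close: fully open they stand 13 mm farther back than shut.
Start: joints at [1.114, 0.313, 1.498, -0, 1.331, -0.223], TCP at [121.642, 510.719, 231.294] pointing down, gripper open.
Joint ranges: [-2.94, 2.94], [-0.97, 2.17], [0.19, 2.56], [-1.23, 4.37], [0.02, 3.11], [-2.88, 2.88]. Speed limits (rad/s): [2.39, 2.39, 3.01, 3.14, 3.14, 3.14].

INTERFACE

Orientations are given as a unit quaternion [w, x, y, z].
In Python, from rig import ctrl gives the robot as it stands.
- The arm moves only by the shell command python3 -m inch 'ROWS' [OPENING] [FORCE]. ROWS is text: rows parted by semicolons, each of 6 numbers parted by spaces: the shift along the tool's x, y, z in mm, then the turn, a rotation vector about the tool's x, y, z in units of 6 degrees (1.0 is 6 degrees). A call has exactly 10 rows; each row shifts and turns the commanded pose from where the row before left it, along the tool's axes as they then stand; what a row does not reach is not made up. A row lasts 1/12 s, in which the tool goes at most 41.7 mm and 7.16 degrees, less where a joint would pass 70% of its speed; a pose out of reach is approached as far as the arm can. A call with a gripper value outside its range is refused whole. OPENING is the opening, from 0 (shut) to 1 (fully open), set as the call begins (- or left out, the last holds). The fingers move at their own pace and stop on an object; FORCE is the grip in N (left out, the last holds). Time passes only in rows, so rows that do not move let the fingers close, or fill a call up. It gives the time, the measured TCP pose, the force, the opening and the grip force at its end, in the units of the state.
- ctrl.sense(): the state, without advancing time (a new reading comes with each control period).
- ctrl.capture(name): name is "scene" or "top" or "wrist"; returns a dict with "image" (400x640x3 uint8, red, green, blue), "intrinsics" (3x3 intrinsics, pixels), "D" ([k1, k2, p1, p2, k3] as OpenCV has them; the pictures are not rectified), "rvec" (rotation vector, rad) and "tvec" (3), from world to camera coordinates, as OpenCV has them. Camera axes: x right, y down, z forward; pixel columns grow to the right and rows downward; lengths in mm; the calibration is good to about 2 mm. A picture is of the moment at which its call begins. There is no depth.
- ctrl.finish_job(): hands the job in; it is judged then, once.
The state is a dict: "time_s": time; "joints": joint angles; "dq": joint speeds; "tau": joint torques, N m; "eef_pos": TCP position; "ee_rot": TCP orientation; "force": force on the tool from outside, world axes, zero at the start; "wrist_torque": the same for the moment, N m; "grip_width": opening from 0.0 (shut) to 1.0 (fully open); "grip_force": force on a finger pad.
Only numpy, scipy, OpenCV 4.12 (cv2) and the standard library are available. Lean on these libraries where they do the work, as an engineer would, in place of code of your own. Each camera call takes 0.05 s, during which the arm holds its last target. There are 200 camera calls.

TASK

Pull the tray with the three closed tins all the way out from under the shelf by its peg and leave it out. The tins look alike, but one holds the lead ballast block for the model: heft them to find that heaviest one, and finish while still holding it upright and still in the gripper, its underside at least 15 cm above the bench and touching nothing else. The other two must stand upright in the tray; do not tip any tin over, and leave the glue bottle, brush jar and paint jar where they are.

Things in the scene. Friction and masses are not known exactly. Their poses are not given: they have to be found in the camera images.
- rack: plywood rack fixed on the bench: a shelf board 160 mm deep (its x) and 385 mm wide (its y), underside 150 mm and top 165 mm above the bench, on two 15 mm side panels, open at front and back; on the shelf a kit box and two jars up to 209 mm above the bench. Origin on the bench under the shelf's centre; the shelf's front edge is at its x = -80 mm; the tray comes out along its -x, towards the robot
- tray (a joint): how far the tray is pulled out along the rack's -x: 0 = in, under the shelf, 0.16 m = fully out, at its stop. It slides with light friction (about 2 N) and stays where it is left; the loose tins ride on it
- tray_mid (a point): centre of the tray's floor, on its upper face, 25 mm above the bench; axes as the rack's. The tray is 90 mm (x) by 314 mm (y), with 5 mm thick walls 18 mm above the floor; two such dividers make three cells, each 80 mm by 98 mm, centred at y = -103, 0 and +103 mm, one tin standing in each
- peg_top (a point): centre of the top of the tray's peg: an upright round wooden peg, 18 mm diameter, standing 79 mm above a low tongue, its top 105 mm above the bench, 130 mm in front (-x) of tray_mid; at the start 65 mm in front of the shelf's edge
- tin_a: closed round storage tin, steel with a paper band, 56 mm diameter, 84 mm high plus a 6 mm high, 49 mm wide lid (90 mm in all); origin at the centre of its underside, z up. The three tins look exactly alike, and the letters say nothing of their contents: one, any of them, holds a lead block and weighs 0.33 to 0.42 kg, the two others 0.10 to 0.15 kg. Each has a block lying loose (within 2 mm) in its foot
- tin_b: closed round storage tin, steel with a paper band, 56 mm diameter, 84 mm high plus a 6 mm high, 49 mm wide lid (90 mm in all); origin at the centre of its underside, z up. The three tins look exactly alike, and the letters say nothing of their contents: one, any of them, holds a lead block and weighs 0.33 to 0.42 kg, the two others 0.10 to 0.15 kg. Each has a block lying loose (within 2 mm) in its foot
- tin_c: closed round storage tin, steel with a paper band, 56 mm diameter, 84 mm high plus a 6 mm high, 49 mm wide lid (90 mm in all); origin at the centre of its underside, z up. The three tins look exactly alike, and the letters say nothing of their contents: one, any of them, holds a lead block and weighs 0.33 to 0.42 kg, the two others 0.10 to 0.15 kg. Each has a block lying loose (within 2 mm) in its foot
- glue: bystander: loose white glue bottle, 36 mm diameter, 100 mm high, to the right, in front of the rack; origin at the centre of its underside
- brush_jar: bystander: loose clear jar of brushes, 64 mm diameter, 85 mm high, brushes to 150 mm, to the left, in front of the rack; origin at the centre of its underside
- paint_jar: bystander: loose small glass paint jar with white lid, 44 mm diameter, 45 mm high, nearer the robot than the glue bottle, right of the tray's way; origin at the centre of its underside

How it is judged:
By the outcome, as a careful person would: the job done as asked, in the order asked, and still so for the second after the job is handed in, while the arm keeps its last pose, push and grip.
It also fails if it takes over 72 s, if anything falls off the work surface, if the arm or the gripper's body presses on something with over 40 N, if the wrist force passes 120 N, or if a joint passes its speed limit or range.

## Working session

There is one attempt and no reset: what is moved stays moved. The work goes in short steps, Python scripts to look and compute and a shell command to move; the robot and the scene stay as the last step left them, time stands still between calls to the robot, and variables do not carry over. Pictures are saved under pics/ and viewed, at most 10 in all, crops included, and the job is handed in when it is done.

```bash
mkdir -p pics; ls
python3 - <<'E'
from rig import ctrl
import cv2
s=ctrl.sense();print(s)
for n in("scene","top"):
    c=ctrl.capture(n);cv2.imwrite(f"pics/{n}0.png",c["image"][:,:,::-1]);print(n,c["intrinsics"],c["D"],c["rvec"],c["tvec"])
E
```

```text
pics
{'time_s': 0.0, 'joints': array([ 1.11364547e+00,  3.13466835e-01,  1.49844055e+00,  2.98703686e-05,
        1.33100502e+00, -2.23403661e-01]), 'dq': array([ 1.65254580e-03, -2.10194687e-03, -1.83286856e-03, -4.65961670e-04,
       -1.47277047e-03,  7.50825221e-06]), 'tau': array([ 7.84872955e-04, -4.12263358e+01, -2.59742957e+01, -1.60155100e-04,
        4.11458328e-03,  8.95432686e-05]), 'eef_pos': array([121.49262641, 510.48440598, 230.72516114]), 'ee_rot': array([-2.33906361e-04,  1.16611215e-01,  9.93177421e-01, -6.17198850e-04]), 'force': array([ 0.05204538, -0.20822101,  0.72936373]), 'wrist_torque': array([ 0.01144953, -0.02798216,  0.00017012]), 'grip_force': 0.0, 'grip_width': 0.998686372246059}
scene [[418.99843138   0.         323.4320059 ]
 [  0.         418.99843138 196.71312581]
 [  0.           0.           1.        ]] [0.01894252 0.         0.         0.         0.        ] [ 1.45486194 -2.58782706  0.36933435] [346.0743438  537.99158071 814.6815171 ]
top [[388.43318683   0.         322.05553227]
 [  0.         388.43318683 198.04517143]
 [  0.           0.           1.        ]] [-0.07204901  0.          0.          0.          0.        ] [ 2.02491674 -2.20891815  0.22625043] [ 68.29267159 643.00317081 823.58524235]
```

View pics/scene0.png

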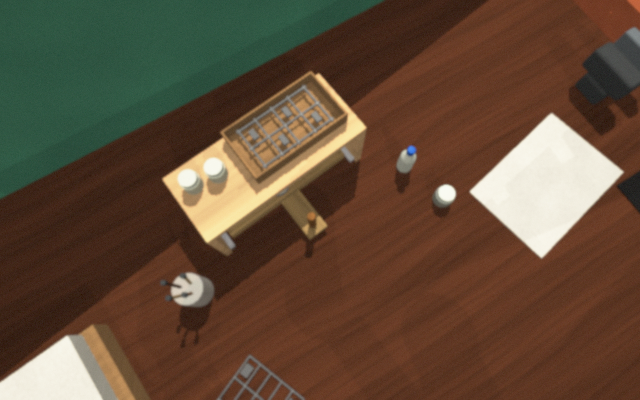

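View pics/top0.png

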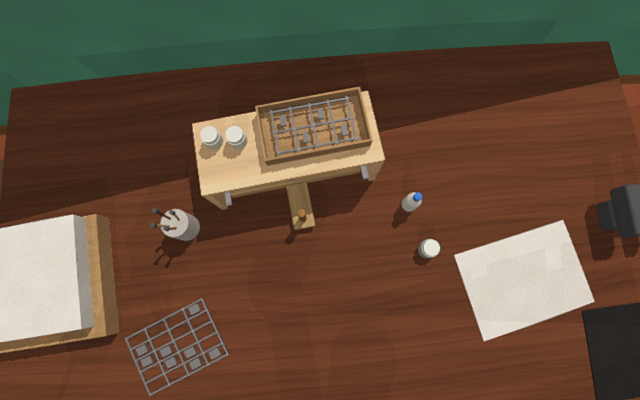

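The rack is at about (288,140) in the top view. The peg is at (302,214), the glue at (412,203), the paint jar at (429,248) and the brush jar at (180,225). I'll enlarge both views to read exact pixels.

Run:
```python
import cv2,numpy as np
a=cv2.imread("pics/top0.png")[85:265,150:450]; b=cv2.imread("pics/scene0.png")[70:320,155:465]
cv2.imwrite("pics/top_c.png",cv2.resize(a,(800,480),interpolation=cv2.INTER_CUBIC)) # s=2.6667
cv2.imwrite("pics/scene_c.png",cv2.resize(b,(744,600),interpolation=cv2.INTER_CUBIC)) # s=2.4
```

```text
(no output)
```

View pics/top_c.png

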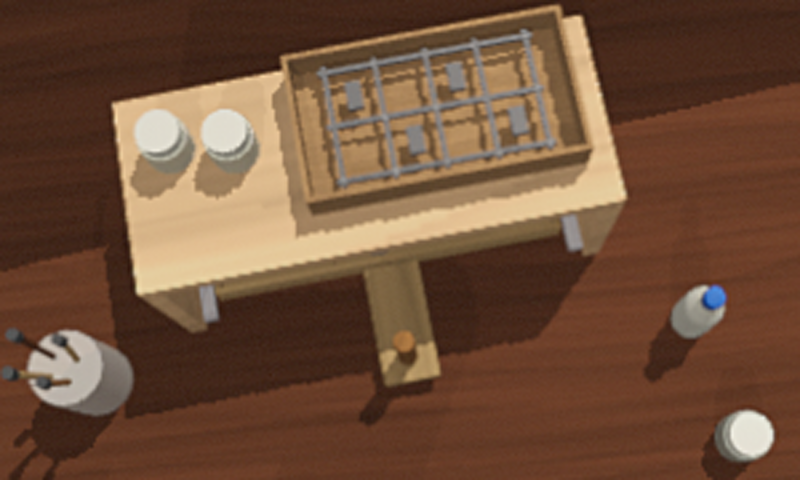

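View pics/scene_c.png

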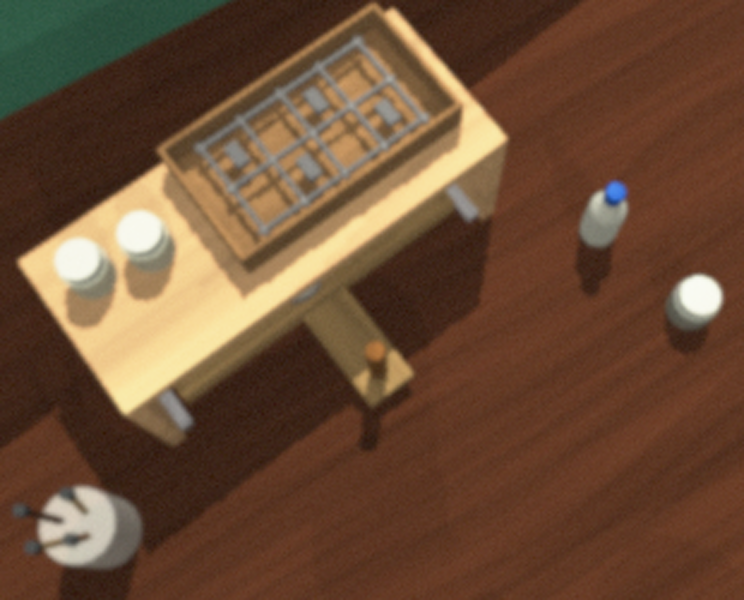

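```bash
cat > h.py <<'E'
import cv2,numpy as np
from rig import ctrl
def cam(n):
    c=ctrl.capture(n);return c
def proj(c,P): return cv2.projectPoints(np.float64(P).reshape(-1,3),c["rvec"],c["tvec"],c["intrinsics"],c["D"])[0].reshape(-1,2)
def ray(c,uv,z):
    n=cv2.undistortPoints(np.float64(uv).reshape(-1,1,2),c["intrinsics"],c["D"]).reshape(-1,2)
    R=cv2.Rodrigues(c["rvec"])[0];o=-R.T@np.ravel(c["tvec"]);d=np.c_[n,np.ones(len(n))]@R
    return o+d*((z-o[2])/d[:,2])[:,None]
def w(p,q): # rack->world, p=(x,y,yaw)
    q=np.atleast_2d(np.float64(q));c,s=np.cos(p[2]),np.sin(p[2])
    return np.c_[p[0]+c*q[:,0]-s*q[:,1],p[1]+s*q[:,0]+c*q[:,1],q[:,2]]
E
python3 - <<'E'
from h import *
from scipy.optimize import least_squares
T,S=cam("top"),cam("scene")
t=np.array([[112,103],[135,293],[627,200],[582,15],[404,340]])/2.6667+[150,85]
s=np.array([[18,262],[127,413],[508,139],[392,8],[375,352]])/2.4+[155,70]
M=[[80,192.5,165],[-80,192.5,165],[-80,-192.5,165],[80,-192.5,165],[-145,0,105]]
for k in ray(T,t,165),ray(S,s,165): print(k.round(1))
f=lambda p:np.r_[proj(T,w(p,M))-t,proj(S,w(p,M))-s].ravel()
g=ray(T,t,165)[:4].mean(0)
r=least_squares(f,[g[0],g[1],0]);print(r.x,r.fun.reshape(-1,2).round(1))
p=r.x;np.save("p.npy",p)
print("peg",w(p,[-145,0,105]),"pegout",w(p,[-305,0,105]),"cells out",w(p,[[-175,y,25] for y in(-103,0,103)]))
for n,z,a,b in(("glue top",100,(713,297),(615,192)),("paint",45,(748,434),(697,298)),("brush",85,(66,367),(80,525))):
    A,B=ray(T,[np.array(a)/2.6667+[150,85]],z)[0],ray(S,[np.array(b)/2.4+[155,70]],z)[0];print(n,A.round(),B.round())
    m=(A+B)/2-[p[0],p[1],0];c,q=np.cos(p[2]),np.sin(p[2]);print(" rack xy",c*m[0]+q*m[1],-q*m[0]+c*m[1])
E
```

```text
[[ 811.7  276.6  165. ]
 [ 654.2  260.9  165. ]
 [ 695.1 -123.3  165. ]
 [ 854.  -106.2  165. ]
 [ 600.1   57.9  165. ]]
[[ 811.5  277.9  165. ]
 [ 654.2  258.3  165. ]
 [ 695.9 -121.2  165. ]
 [ 854.7 -102.8  165. ]
 [ 595.7   68.7  165. ]]
[7.54035078e+02 7.74921804e+01 1.09997272e-01] [[-0.5 -0.3]
 [ 0.4  0.4]
 [-0.3 -0.2]
 [-0.5 -0.2]
 [-0.6  0.3]
 [-0.1 -0.5]
 [-0.7  0.9]
 [ 0.7 -0.3]
 [ 0.9 -0.5]
 [ 0.5 -0.5]]
peg [[609.91140062  61.5747199  105.        ]] pegout [[450.87837704  44.01062553 105.        ]] cells out [[591.39959445 -44.09605673  25.        ]
 [580.0927087   58.2814522   25.        ]
 [568.78582296 160.65896113  25.        ]]
glue top [ 625. -197.  100.] [ 626. -197.  100.]
 rack xy -158.14547727715856 -258.6146644368848
paint [ 513. -226.   45.] [ 513. -223.   45.]
 rack xy -272.9172608810869 -273.80034262423686
brush [615. 345.  85.] [615. 346.  85.]
 rack xy -108.75954482657804 281.6641840767465
```

The fit is good to under 1 px: the rack is at (754, 77) with yaw 0.11, and the peg is at (610, 62). I'll turn the tool to the rack's axes and go over the peg.

```bash
python3 -m inch '0 0 0 0 0 -0.82;0 0 0 0 0 -0.82;0 0 0 0 0 -0.82;0 0 0 0 0 -0.82;-12 -14 0 0 0 0;-24 -28 0 0 0 0;-24 -28 0 0 0 0;-24 -28 0 0 0 0;-24 -28 0 0 0 0;-24 -28 0 0 0 0' 1 40
python3 -m inch '-24 -28 0 0 0 0;-24 -28 0 0 0 0;-24 -28 0 0 0 0;-24 -28 0 0 0 0;-24 -28 0 0 0 0;-24 -28 0 0 0 0;-24 -28 0 0 0 0;-24 -28 0 0 0 0;-24 -28 0 0 0 0;-12 -14 0 0 0 0'
cat >> h.py <<'E'
def rel(q): # vector from TCP to world point(s), in tool axes; plus yaw error of tool vs rack, tilt
    from scipy.spatial.transform import Rotation as Ro
    s=ctrl.sense();k=s["ee_rot"];R=Ro.from_quat([k[1],k[2],k[3],k[0]])
    p=np.load("p.npy");T=np.c_[[-np.cos(p[2]),-np.sin(p[2]),0],[-np.sin(p[2]),np.cos(p[2]),0],[0,0,-1]]
    e=(R.inv()*Ro.from_matrix(T)).as_rotvec(degrees=True)/6
    return (R.inv().apply(np.atleast_2d(q)-s["eef_pos"])).round(1),"rot",e.round(3),"t",round(s["time_s"],2),"F",s["force"].round(2),"w",round(s["grip_width"],3),s["grip_force"]
E
python3 -c "
from h import *
print(rel(w(np.load('p.npy'),[-145,0,70])))"
```

```text
time_s: 1.03
eef_pos: [270.6, 370.7, 231.3]
ee_rot: [-0.0, -0.055, 0.998, -0.0]
force: [0.2, 1.7, -0.2]
grip_width: 1.002
grip_force: 0.0
time_s: 1.87
eef_pos: [527.6, 129.7, 230.8]
ee_rot: [-0.0, -0.054, 0.999, -0.0]
force: [-0.1, -0.2, 0.2]
grip_width: 0.998
grip_force: 0.0
(array([[-74.6, -76.4, 160.8]]), 'rot', array([-0.006, -0.001, -0.027]), 't', 1.87, 'F', array([-0.08, -0.21,  0.2 ]), 'w', 0.998, 0.0)
```

```bash
python3 -m inch '-25 -25 0 0 0 0;-25 -25 0 0 0 0;-25 -26 0 0 0 0;0 0 10 0 0 0;0 0 25 0 0 0;0 0 25 0 0 0;0 0 25 0 0 0;0 0 25 0 0 0;0 0 25 0 0 0;0 0 15 0 0 0'
python3 -m inch '0 0 10 0 0 0;0 0 0 0 0 0;0 0 0 0 0 0;0 0 0 0 0 0;0 0 0 0 0 0;0 0 0 0 0 0;0 0 0 0 0 0;0 0 0 0 0 0;0 0 0 0 0 0;0 0 0 0 0 0' 0 40
python3 -c "
from h import *
print(rel(w(np.load('p.npy'),[-145,0,70])))"
```

```text
time_s: 2.7
eef_pos: [606.9, 65.6, 78.3]
ee_rot: [-0.002, -0.055, 0.998, 0.0]
force: [-0.7, -0.6, -0.5]
grip_width: 1.001
grip_force: 0.0
time_s: 3.53
eef_pos: [609.4, 61.7, 73.0]
ee_rot: [0.001, -0.054, 0.999, -0.003]
force: [-0.9, -18.6, 4.6]
grip_width: 0.195
grip_force: 39.8
(array([[-0.5, -0.2,  3. ]]), 'rot', array([-0.056,  0.021, -0.011]), 't', 3.53, 'F', array([ -0.94, -18.56,   4.58]), 'w', 0.195, 39.78515625)
```

Gripped the peg. Now a slow pull.

```bash
python3 -m inch '0 -1 0 0 0 0;0 -1 0 0 0 0;1 0 0 0 0 0;3 0 0 0 0 0;5 0 0 0 0 0;7 0 0 0 0 0;8 0 0 0 0 0;8 0 0 0 0 0;8 0 0 0 0 0;8 0 0 0 0 0'
python3 -c "
from h import *
print(rel(w(np.load('p.npy'),[-305,0,70])))"
```

```text
time_s: 4.37
eef_pos: [562.3, 56.4, 73.0]
ee_rot: [0.003, -0.055, 0.999, -0.001]
force: [4.7, -8.6, 2.3]
grip_width: 0.199
grip_force: 39.5
(array([[112.1,  -0.2,   2.5]]), 'rot', array([-0.031,  0.047, -0.007]), 't', 4.37, 'F', array([ 4.66, -8.56,  2.3 ]), 'w', 0.199, 39.499027132987976)
```

```bash
python3 -m inch '8 0 0 0 0 0;8 -1 0 0 0 0;8 0 0 0 0 0;8 0 0 0 0 0;8 0 0 0 0 0;8 0 0 0 0 0;8 0 0 0 0 0;8 0 0 0 0 0;8 0 0 0 0 0;8 0 0 0 0 0'
python3 -m inch '7 0 0 0 0 0;6 0 0 0 0 0;5 0 0 0 0 0;4 0 0 0 0 0;3 0 0 0 0 0;2 0 0 0 0 0;1 0 0 0 0 0;1 0 0 0 0 0;0 0 0 0 0 0;0 0 0 0 0 0'
python3 -c "
from h import *
print(rel(w(np.load('p.npy'),[-305,0,70])))
for n in('top','scene'):
  c=cam(n); cv2.imwrite('pics/%s1.png'%n,c['image'][:,:,::-1])
"
```

```text
time_s: 5.2
eef_pos: [482.7, 47.6, 73.0]
ee_rot: [0.003, -0.055, 0.998, -0.001]
force: [2.6, -4.7, 7.3]
grip_width: 0.196
grip_force: 40.1
time_s: 6.03
eef_pos: [454.0, 44.4, 72.9]
ee_rot: [0.002, -0.055, 0.998, -0.001]
force: [1.3, -5.0, 9.1]
grip_width: 0.195
grip_force: 40.2
(array([[ 3.2, -0. ,  2.9]]), 'rot', array([-0.02 ,  0.041, -0.002]), 't', 6.03, 'F', array([ 1.27, -4.99,  9.09]), 'w', 0.195, 40.21074950695038)
```

```bash
python3 -m inch '1 0 0 0 0 0;1 0 0 0 0 0;1 0 0 0 0 0;1 0 0 0 0 0;1 0 0 0 0 0;0 0 0 0 0 0;0 0 0 0 0 0;0 0 0 0 0 0;0 0 0 0 0 0;0 0 0 0 0 0'
python3 -c "
from h import *
print(rel(w(np.load('p.npy'),[-305,0,70])))"
```

```text
time_s: 6.97
eef_pos: [450.4, 44.0, 73.0]
ee_rot: [0.004, -0.055, 0.998, -0.001]
force: [8.4, -2.7, 3.1]
grip_width: 0.194
grip_force: 39.4
(array([[-0.5, -0. ,  3. ]]), 'rot', array([-0.021,  0.073, -0.006]), 't', 6.97, 'F', array([ 8.43, -2.75,  3.11]), 'w', 0.194, 39.4234424829483)
```

```bash
python3 -m inch '1 0 0 0 0 0;1 0 0 0 0 0;1 0 0 0 0 0;0 0 0 0 0 0;0 0 0 0 0 0;0 0 0 0 0 0;0 0 0 0 0 0;0 0 0 0 0 0;0 0 0 0 0 0;0 0 0 0 0 0'
python3 -c "
from h import *
print(rel(w(np.load('p.npy'),[-305,0,70])))"
```

```text
time_s: 7.8
eef_pos: [450.4, 43.9, 73.1]
ee_rot: [0.008, -0.054, 0.999, -0.001]
force: [29.0, 3.3, -13.6]
grip_width: 0.2
grip_force: 39.4
(array([[-0.5,  0. ,  3.1]]), 'rot', array([-0.022,  0.148, -0.016]), 't', 7.8, 'F', array([ 29.05,   3.29, -13.65]), 'w', 0.2, 39.41261887550354)
```

At the stop (29 N). I'll relax, release and rise, then look.

```bash
python3 -m inch '-1 0 0 0 0 0;-1 0 0 0 0 0;-1 0 0 0 0 0;-0.5 0 0 0 0 0;0 0 0 0 0 0;0 0 0 0 0 0;0 0 0 0 0 0;0 0 0 0 0 0;0 0 0 0 0 0;0 0 0 0 0 0'
python3 -m inch '0 0 0 0 0 0;0 0 0 0 0 0;0 0 0 0 0 0;0 0 0 0 0 0;0 0 0 0 0 0;0 0 0 0 0 0;0 0 -10 0 0 0;0 0 -25 0 0 0;0 0 -30 0 0 0;0 0 -30 0 0 0' 1
python3 -m inch '0 0 -30 0 0 0;0 0 -20 0 0 0;20 0 -10 0 0 0;30 0 0 0 0 0;30 0 0 0 0 0;10 0 0 0 0 0;0 0 0 0 0 0;0 0 0 0 0 0;0 0 0 0 0 0;0 0 0 0 0 0'
python3 -c "
from h import *
T,S=cam('top'),cam('scene');p=np.load('p.npy')
out=[]
for c in(T,S):
  uv=proj(c,w(p,[[-175,y,115] for y in(-103,0,103)]));print(uv.round(1))
  u,v=uv[1];x0,y0=int(u)-85,int(v)-65;print(x0,y0)
  im=c['image'][max(y0,0):y0+130,x0:x0+170,::-1];out.append(cv2.resize(im,None,fx=4,fy=4,interpolation=cv2.INTER_CUBIC))
for n,o in zip(('t2','s2'),out): cv2.imwrite(f'pics/{n}.png',o)
print(rel(w(p,[[-175,y,65] for y in(-103,0,103)])))
"
```

```text
time_s: 8.63
eef_pos: [450.3, 44.0, 73.0]
ee_rot: [0.003, -0.055, 0.998, -0.001]
force: [6.5, -2.7, 6.7]
grip_width: 0.193
grip_force: 41.6
time_s: 9.47
eef_pos: [447.6, 44.7, 167.2]
ee_rot: [-0.001, -0.055, 0.998, 0.0]
force: [-0.2, -1.2, 0.1]
grip_width: 1.002
grip_force: 0.0
time_s: 10.3
eef_pos: [359.4, 34.8, 226.2]
ee_rot: [-0.0, -0.055, 0.998, 0.0]
force: [1.2, -0.9, -0.0]
grip_width: 1.0
grip_force: 0.0
[[350.6 216.3]
 [303.2 225.6]
 [255.6 235. ]]
218 160
[[360.6 196.4]
 [320.6 226.5]
 [279.  257.8]]
235 161
(array([[-222.3, -104. ,  160.9],
       [-222.2,   -1. ,  161. ],
       [-222.2,  102. ,  161. ]]), 'rot', array([ 0.002, -0.005, -0.001]), 't', 10.4, 'F', array([ 0.01,  0.26, -0.36]), 'w', 0.997, 0.0)
```

View pics/t2.png

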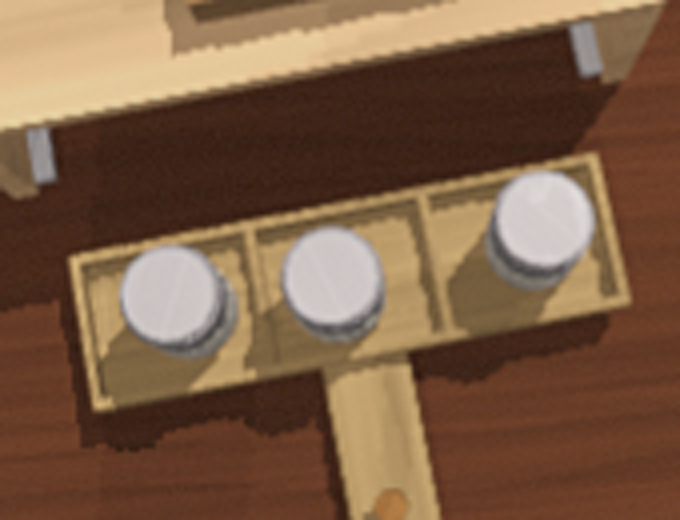

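View pics/s2.png

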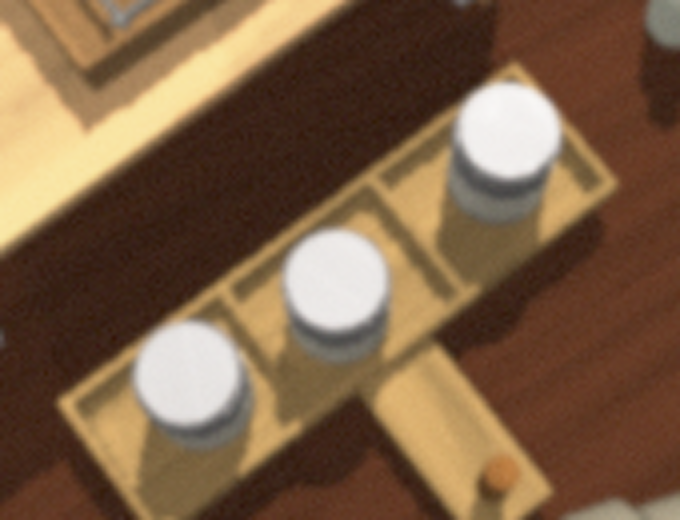

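All three tins are upright in their cells. The lid centres in the top crop are at (170,297), (333,277) and (543,218); in the scene crop they are at (189,375), (335,281) and (507,131).

Run:
```python
from h import *
T,S=cam('top'),cam('scene');p=np.load('p.npy')
A=ray(T,np.array([(170,297),(333,277),(543,218)])/4+[218,160],114)
B=ray(S,np.array([(189,375),(335,281),(507,131)])/4+[235,161],114)
print(A.round(1),B.round(1));M=(A+B)/2;np.save("tins.npy",M)
d=M[:,:2]-p[:2];c,s=np.cos(p[2]),np.sin(p[2]);print("rack",np.c_[c*d[:,0]+s*d[:,1],-s*d[:,0]+c*d[:,1]].round(1))
M[:,2]=65;print(rel(M))
```

```text
[[569.6 150.3 114. ]
 [572.9  63.2 114. ]
 [594.8 -51.4 114. ]] [[570.9 152.2 114. ]
 [573.9  66.4 114. ]
 [595.1 -49.4 114. ]]
rack [[-174.6   93.5]
 [-181.     7.2]
 [-172.2 -109.7]]
(array([[-222.9,   92.5,  161. ],
       [-216.5,    6.2,  161. ],
       [-225.3, -110.6,  161. ]]), 'rot', array([ 0.002, -0.005, -0.001]), 't', 10.5, 'F', array([ 0.29, -0.26, -0.07]), 'w', 1.002, 0.0)
```

```bash
python3 -c "
from h import *
print(ctrl.sense()['joints'].round(2))"
```

```text
[-0.23 -0.06  1.94  0.    1.26 -1.91]
```

```bash
python3 -m inch '0 0 0 0 0 1;0 0 0 0 0 1;0 0 0 0 0 1;0 0 0 0 0 1;0 0 0 0 0 1;0 0 0 0 0 1;0 0 0 0 0 1;0 0 0 0 0 1;0 0 0 0 0 1;0 0 0 0 0 1'
python3 -m inch '0 0 0 0 0 1;0 0 0 0 0 1;0 0 0 0 0 1;0 0 0 0 0 1;0 0 0 0 0 1;0 15 0 0 0 0;1 30 0 0 0 0;1 35 0 0 0 0;1 35 0 0 0 0;1 35 0 0 0 0'
python3 -m inch '1 35 0 0 0 0;1 25 0 0 0 0;0 6 0 0 0 0;0 0 20 0 0 0;0 0 20 0 0 0;0 0 20 0 0 0;0 0 10 0 0 0;0 0 0 0 0 0;0 0 0 0 0 0;0 0 0 0 0 0'
python3 -c "
from h import *
M=np.load('tins.npy');M[:,2]=65
print(rel(M))
c=cam('wrist'); cv2.imwrite('pics/w3.png',c['image'][:,:,::-1])"
```

```text
time_s: 11.33
eef_pos: [358.8, 34.8, 226.2]
ee_rot: [-0.0, 0.454, 0.891, -0.0]
force: [0.6, -0.1, -0.8]
grip_width: 1.0
grip_force: 0.0
time_s: 12.17
eef_pos: [509.0, 55.6, 225.9]
ee_rot: [-0.0, 0.667, 0.745, -0.0]
force: [0.3, -1.0, 1.8]
grip_width: 1.0
grip_force: 0.0
time_s: 13.0
eef_pos: [573.2, 64.4, 157.7]
ee_rot: [0.001, 0.667, 0.745, 0.001]
force: [0.6, -0.5, -0.6]
grip_width: 0.999
grip_force: 0.0
(array([[  86.7,    6.4,   92.6],
       [   0.5,    0. ,   92.7],
       [-116.4,    8.8,   92.7]]), 'rot', array([ 1.2000e-02,  1.9000e-02, -1.5002e+01]), 't', 13.0, 'F', array([ 0.56, -0.53, -0.63]), 'w', 0.999, 0.0)
```

View pics/w3.png

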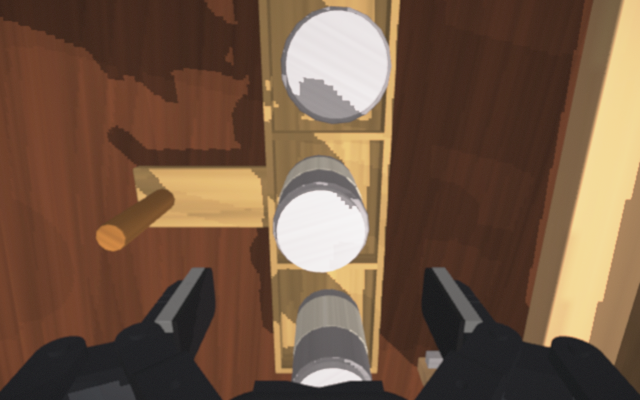

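The wrist view shows three upright tins, with lids at (335,65), (322,230) and (333,378). I'll check where the estimates and the grasp axis project.

```bash
python3 -c "
from h import *
M=np.load('tins.npy');M[:,2]=115
c=cam('wrist');print(proj(c,M).round(),proj(c,[ctrl.sense()['eef_pos']]).round())
print(ray(c,[(335,65),(322,230),(333,378)],115).round(1),M.round(1))"
```

```text
[[332.  69.]
 [319. 233.]
 [332. 398.]] [[319. 271.]]
[[571.6 153.3 115. ]
 [575.   67.1 115. ]
 [593.6 -34.3 115. ]] [[570.3 151.3 115. ]
 [573.4  64.8 115. ]
 [594.9 -50.4 115. ]]
```

The estimates agree to about 2 mm, so I'll descend on the middle tin and grip it.

```bash
python3 -m inch '1 1 10 0 0 0;0 0 16 0 0 0;0 0 16 0 0 0;0 0 16 0 0 0;0 0 16 0 0 0;0 0 12 0 0 0;0 0 8 0 0 0;0 0 3 0 0 0;0 0 0 0 0 0;0 0 0 0 0 0'
python3 -m inch '0 0 0 0 0 0;0 0 0 0 0 0;0 0 0 0 0 0;0 0 0 0 0 0;0 0 0 0 0 0;0 0 0 0 0 0;0 0 0 0 0 0;0 0 0 0 0 0;0 0 0 0 0 0;0 0 0 0 0 0' 0 30
python3 -m inch '0 0 -2 0 0 0;0 0 -3 0 0 0;0 0 -4 0 0 0;0 0 -4 0 0 0;0 0 -2 0 0 0;0 0 0 0 0 0;0 0 0 0 0 0;0 0 0 0 0 0;0 0 0 0 0 0;0 0 0 0 0 0'
python3 -c "
from h import *
M=np.load('tins.npy');M[:,2]=65
print(rel(M),ctrl.sense()['tau'].round(2))"
```

```text
time_s: 13.93
eef_pos: [573.9, 65.5, 59.8]
ee_rot: [0.0, 0.667, 0.745, 0.0]
force: [-0.4, 0.1, -1.0]
grip_width: 0.998
grip_force: 0.0
time_s: 14.77
eef_pos: [574.0, 65.5, 60.0]
ee_rot: [0.001, 0.667, 0.745, 0.0]
force: [0.3, 0.9, 5.7]
grip_width: 0.65
grip_force: 31.6
time_s: 15.6
eef_pos: [573.5, 65.5, 74.1]
ee_rot: [-0.0, 0.667, 0.745, -0.0]
force: [0.6, -0.2, -3.4]
grip_width: 0.647
grip_force: 32.6
(array([[  85.6,    6.2,    9.1],
       [  -0.7,   -0.2,    9.1],
       [-117.6,    8.6,    9.1]]), 'rot', array([-2.0000e-03, -3.0000e-03, -1.5003e+01]), 't', 15.6, 'F', array([ 0.63, -0.21, -3.45]), 'w', 0.647, 32.5713050365448) [  0.   -51.9  -23.44  -0.     0.    -0.  ]
```

```bash
python3 -c "
from h import *
f=[]
for i in range(20): cam('wrist');f.append(ctrl.sense()['force'][2])
print(np.round(f,1),np.mean(f))"
```

```text
[-4.1 -4.  -4.5 -2.4 -4.  -3.5 -4.  -4.7 -4.3 -3.5 -4.4 -4.8 -4.2 -3.4
 -4.6 -4.8 -5.  -4.  -5.4 -3.9] -4.173545999542931
```

The average is −4.2 N, against about −0.7 N free at the same pose just before. That is about 0.36 kg, so this is the ballast tin (a light one would read about 1.2 N net). Now I'll lift it.

```bash
python3 -m inch '0 0 -4 0 0 0;0 0 -8 0 0 0;0 0 -12 0 0 0;0 0 -15 0 0 0;0 0 -15 0 0 0;0 0 -15 0 0 0;0 0 -15 0 0 0;0 0 -15 0 0 0;0 0 -15 0 0 0;0 0 -12 0 0 0' - 35
python3 -m inch '0 0 -10 0 0 0;0 0 -8 0 0 0;0 0 -5 0 0 0;0 0 -3 0 0 0;0 0 -1 0 0 0;0 0 0 0 0 0;0 0 0 0 0 0;0 0 0 0 0 0;0 0 0 0 0 0;0 0 0 0 0 0'
python3 -c "
from h import *
f=[]
for i in range(20): c=cam('scene');f.append(ctrl.sense()['force'])
print(np.mean(f,0),np.load('p.npy'))
M=np.load('tins.npy');print(rel(M))
t=cam('top')
a=c['image'][120:310,140:460];b=t['image'][120:310,150:470]
cv2.imwrite('pics/end.png',cv2.resize(np.vstack([a,b])[:,:,::-1],None,fx=1.55,fy=1.55,interpolation=cv2.INTER_CUBIC))"
```

```text
time_s: 17.43
eef_pos: [573.7, 65.5, 202.4]
ee_rot: [0.001, 0.667, 0.745, 0.001]
force: [0.3, -0.3, -3.7]
grip_width: 0.648
grip_force: 38.0
time_s: 18.27
eef_pos: [573.5, 65.5, 227.0]
ee_rot: [-0.0, 0.667, 0.745, -0.0]
force: [0.6, -0.8, -3.4]
grip_width: 0.648
grip_force: 38.0
[ 0.07496776  0.14885418 -3.93604822] [7.54035078e+02 7.74921804e+01 1.09997272e-01]
(array([[  85.6,    6.1,  113.3],
       [  -0.7,   -0.3,  113.3],
       [-117.6,    8.6,  113.3]]), 'rot', array([ -0.   ,  -0.   , -15.003]), 't', 19.27, 'F', array([ 0.19, -0.45, -4.3 ]), 'w', 0.647, 37.99833118915558)
```

View pics/end.png

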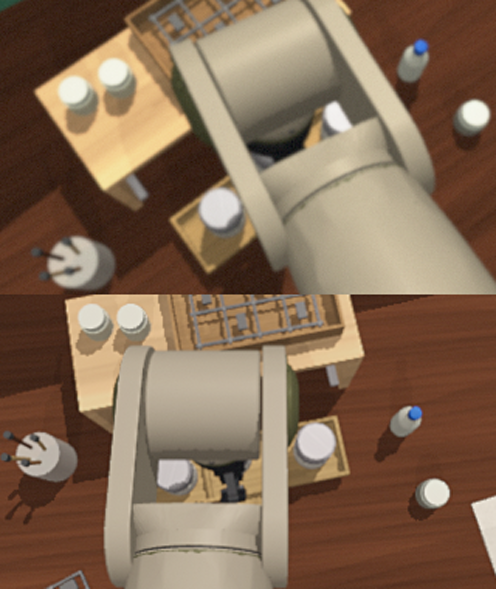

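The two other tins stand upright in the tray, which is still out. The bystanders haven't moved, and the held tin's underside is at about 190 mm with a steady −3.9 N. Handing in.

```bash
python3 -c "
from rig import ctrl
print(ctrl.finish_job())"
```

```text
the job is handed in; nothing more can be done
None
```

The tray is out at its stop, and I handed in holding the middle tin upright, about 19 cm above the bench; I hefted only that one, because at about 0.36 kg it could only be the lead ballast tin, and the other two stand upright in the tray.

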